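# Crack open the sealed chip box

### The arm

A 7-joint arm with a two-finger parallel gripper is mounted at the origin on the work surface. World frame = base frame: x ahead of the robot, y to its left, z up, the work surface at z = 0. Lengths are in m, angles in rad, forces in N, time in s.
With the tool pointing down it reaches from about 0.4 to 0.85 m from the base axis. Payload 10.4 kg.
Tool frame: the origin (TCP) lies between the finger pads; the fingertips stand r.nose_length ahead of it and the grasp point (between the pads) lies 6 mm ahead of it (r.nose_length is the distance from the TCP to the fingertips, in m); z points along the fingers, x is the direction in which the jaws open and shut, and the axes are right-handed (so a half turn about z gives the same grasp; the last joint's range is limited). The gripper opens to 87 mm and grips with 3 to 60 N. Pads are 19 mm wide; open, the fingers measure 117 mm over their backs; the gripper's body (75 mm by 190 mm) begins 51 mm behind the grasp point.
Start: joints at [1.141, 0.332, -0.065, 1.46, 0.022, 1.35, -0.088], TCP at [0.247, -0.574, 0.248] pointing down, gripper open.
Joint ranges: [-2.6, 2.6], [-0.5, 2.12], [-1.47, 1.34], [0.16, 2.42], [-1.27, 4.41], [0.06, 2.06], [-2.6, 2.6]. Speed limits (rad/s): [2.22, 2.22, 2.79, 2.79, 3.14, 3.14, 3.14].

### API

Orientations are given as a unit quaternion [x, y, z, w].
In Python, from bench import r gives the robot as it stands. The module is installed in compiled form; this text tells all that it offers.
- The arm moves only by the shell command python3 -m creep 'ROWS' [OPENING] [FORCE]. ROWS is JSON, a list of rows, each an object of numbers: "x", "y", "z": the shift along the world's x, y, z in m; "spin": the turn about the world's z in degrees. In form: [{"x": .., "y": .., "z": .., "spin": ..}, ...]. A call has 1 to 12 rows; each row is the pose to reach, as a shift and turn from the pose commanded when the call began; what a row does not reach only later rows make up. A row lasts 1/8 s, in which the tool goes at most 62.5 mm and 10.7 degrees, less where a joint would pass 70% of its speed; a pose out of reach is approached as far as the arm can. A call with a gripper value outside its range is refused whole. OPENING is the finger opening in m, from 0 to 0.087, set as the call begins (- or left out, the last holds). The fingers move at their own pace and stop on an object; FORCE is the grip in N (left out, the last holds). Time passes only in rows, so rows that repeat a pose let the fingers close. It gives the time, the measured TCP pose, the force and the opening at its end, in the units of the state.
- r.read_state(): the state, without advancing time (a new reading comes with each control period).
- r.camera(name): name is "scene" or "top" or "wrist"; returns a dict with "pixels" (400x640x3 uint8, blue, green, red), "z_map" (400x640 float32, m along the optical axis (not along the pixel's ray), 0 where there is no reading), "K" (3x3 intrinsics, pixels), "k1" (the pictures are not rectified: a ray, as slopes to the right and down, at radius r is drawn at 1 + k1 r^2 times it, then the intrinsics apply), "R" (3x3) and "t" (3): a world point X has camera coordinates R X + t. Camera axes: x right, y down, z forward; pixel columns grow to the right and rows downward; lengths in m; the calibration is good to about 2 mm. A picture is of the moment at which its call begins.
- r.close_job(): hands the job in, once; it reports no verdict.
The state is a dict: "time": time; "joint_positions": joint angles; "joint_vel": joint speeds; "joint_torque": joint torques, N m; "ee_pos": TCP position; "eef_rot": TCP orientation; "ft_force": force on the tool from outside, world axes, zero at the start; "torque": the same for the moment, N m; "width": finger opening in m.
Only numpy, scipy, OpenCV 4.12 (cv2) and the standard library are available. Lean on these libraries where they do the work, as an engineer would, in place of code of your own. Each camera call takes 0.05 s, during which the arm holds its last target. There are 200 camera calls.

### The job

Take the brass padlock off the white lid of the grey dry box and lay it flat in the open steel tray, in the room beside the small padlock. Then take the lid by its handle, pull it free of its sticky rubber seal (it resists hard, then suddenly lets go) without letting it fly open more than about 60 mm, and finish while still holding the lid ajar and still, its front edge about 30 mm up. Leave the other things on the bench, and the small padlock, where they lie.

Things in the scene. Friction and masses are not known exactly. Their poses are not given: they have to be found in the camera images.
- drybox: Grey plastic dry box for transponder chips, 160 (x) x 220 (y) x 85 mm high, fixed to the bench, with a hinged lid on top. Origin: centre of its underside. Its x axis points from the handle side (the front, towards the robot) to the hinge side; z up.
- lid (a joint): Angle of the dry box's lid, rad: 0 shut, grows as the front edge rises (up to 1.2). Lid: painted white plate 166 x 228 x 10 mm, about 0.45 kg; it falls shut if let go. A rubber seal holds it: breaking it takes about 11 to 20 N upward at the handle, within the first 8 mm of lift; then the seal grips no more and only 2 to 4 N of lid weight remains.
- lid_front (a point): Middle of the lid's front lower edge, 164 mm from the hinge axis; it moves with the lid. A lid angle of 0.18 rad lifts it about 30 mm.
- lid_handle (a point): Middle of the lid's handle: a round steel bar 12 mm thick and 100 mm long, lying along the box's y axis on two posts at its ends (88 mm clear between them). Its centreline is 34 mm above the lid's upper face, 135 mm from the hinge axis towards the front, and 44 mm above the hinge axis. It moves with the lid; its axes are the lid's.
- lid_hinge (a point): Middle of the lid's hinge axis, which lies along the box's y axis at its back upper edge, 85.5 mm above the bench, 80 mm behind the box's centre. With the lid shut the upper face of the lid is 10 mm above this point (95.5 mm above the bench).
- padlock: The larger brass padlock, lying flat on the lid behind the handle: body 34 (x) x 40 (y) x 18 mm (z), with a steel shackle standing out to +x, up to 46 mm from the origin. About 0.2 kg. Origin: centre of the body's underside.
- tray: Open shallow steel tray, 140 (x) x 190 (y) x 24 mm high, walls and floor 4 mm, fixed. Origin: centre of its underside. A small padlock lies towards its +y end; the -y part is free.
- tray_free (a point): Middle of the free part of the tray, on its inner floor, 35 mm from the tray's centre to -y; axes as the tray's. A padlock lying parallel to the tray fits there with its origin on this point.
- small_padlock: Small brass padlock in the tray, body 22 x 26 x 12 mm, shackle to +x; leave it. Origin: centre of the body's underside.
- grease_tin: Bystander: round tin 48 mm across, 55 mm high, between box and tray. Origin: centre of its underside.
- caliper: Bystander: steel caliper 230 mm long, lying along its y axis, at the far side of the bench.
- screwdriver: Bystander: screwdriver lying near the robot.
- brush: Bystander: hand brush lying near the robot.
- oil_can: Bystander: white oil bottle 52 mm across, 150 mm high, at the far side of the bench.
- car_key: Bystander: car key with a round black head, 60 mm long, lying flat near the robot.

How it is judged:
On the way, in this order (a step that is already met when the one before it is completed fails the run):
1. the padlock lies flat in the tray, let go, the lid still shut (x of padlock in the frame of tray between -0.055 and 0.055 m and y of padlock in the frame of tray between -0.082 and 0.082 m and z of padlock in the frame of tray between -0.002 and 0.016 m and contact force between the fingers and padlock below 0.1 N and linear speed of padlock below 0.03 m/s and value of joint lid below 0.05 rad), for 0.2 s.
2. the seal is broken and the fingers hold the lid ajar (value of joint lid above 0.09 rad and contact force between the fingers and lid above 0.5 N), for 0.2 s.
At the end, for the whole second after the job is handed in: The fingers hold the lid still with its front edge 15 to 50 mm up (lid angle 0.09 to 0.31 rad), and the padlock lies flat and untouched on the tray's floor (all of step 2 and x of padlock in the frame of tray between -0.055 and 0.055 m and y of padlock in the frame of tray between -0.082 and 0.082 m and z of padlock in the frame of tray between -0.002 and 0.016 m and value of joint lid below 0.31 rad and velocity of joint lid between -0.05 and 0.05 rad/s and contact force between anything else and padlock above 0.2 N and contact force between the fingers and padlock below 0.1 N and linear speed of padlock below 0.03 m/s); the arm keeps its last pose, push and grip.
It fails at once if the lid flies open more than 65 mm at the front (value of joint lid above 0.41 rad).
It fails at once if the lid is raised before the padlock is in the tray (value of joint lid above 0.06 rad and not (x of padlock in the frame of tray between -0.055 and 0.055 m and y of padlock in the frame of tray between -0.082 and 0.082 m and z of padlock in the frame of tray between -0.002 and 0.016 m)).
It fails at once if another thing is shifted by more than 40 mm (distance of any of grease_tin, small_padlock, caliper, screwdriver, brush, oil_can, car_key from where it was at the start of the episode above 0.04 m).
It also fails if it takes over 48 s, if anything falls off the work surface, if the arm or the gripper's body presses on something with over 40 N, if the wrist force passes 120 N, or if a joint passes its speed limit or range.

## Working session

There is one attempt and no reset: what is moved stays moved. The work goes in short steps, Python scripts to look and compute and a shell command to move; the robot and the scene stay as the last step left them, time stands still between calls to the robot, and variables do not carry over. Pictures are saved under pics/ and viewed, about 8 in all and at most 12, crops included, and the job is handed in when it is done.

```bash
mkdir -p pics
cat > h.py <<'E'
import numpy as np, cv2
from bench import r
def rays(c,uv):
    K=np.array(c["K"]);uv=np.atleast_2d(np.float64(uv))
    d=cv2.undistortPoints(uv[:,None],K,np.array([c["k1"],0,0,0,0.]))[:,0]
    return np.c_[d,np.ones(len(d))]
def onplane(c,uv,z):
    R=np.array(c["R"]);t=np.array(c["t"]);o=-R.T@t;d=rays(c,uv)@R
    return o+d*((z-o[2])/d[:,2])[:,None]
def cloud(c):
    R=np.array(c["R"]);t=np.array(c["t"])
    v,u=np.mgrid[:400,:640];d=rays(c,np.c_[u.ravel(),v.ravel()])
    return ((d*c["z_map"].ravel()[:,None]-t)@R).reshape(400,640,3)
E
python3 - <<'E'
from h import *
s=r.read_state();print(s,r.nose_length)
for n in("scene","top"):
    c=r.camera(n);cv2.imwrite(f"pics/{n}0.png",c["pixels"]);np.save(n,c,allow_pickle=True)
    print(n,-np.array(c["R"]).T@c["t"])
E
```

```text
{'time': 0.0, 'joint_positions': array([ 1.1414046 ,  0.33287786, -0.06473062,  1.46092463,  0.02161177,
        1.34989809, -0.08853013]), 'joint_vel': array([ 0.00124898,  0.00062657,  0.00161835, -0.00098074,  0.0012627 ,
        0.00082251,  0.00060935]), 'joint_torque': array([ 5.04411992e-05, -6.23273706e+01,  2.43777141e-02, -3.89896524e+01,
       -6.13790774e-02,  3.98849894e-02,  7.92637388e-05]), 'ee_pos': array([ 0.24716358, -0.57367549,  0.24675822]), 'eef_rot': array([ 8.35369517e-01, -5.49688340e-01, -6.07228303e-04, -3.59870507e-04]), 'ft_force': array([ 0.51111445, -0.53684459,  0.07477597]), 'torque': array([-0.03366944, -0.03060719,  0.01542512]), 'width': 0.08704395536298085} 0.025
scene [1.13829951 0.13851815 0.90185456]
top [0.39253651 0.00811104 1.06304905]
```

View pics/top0.png

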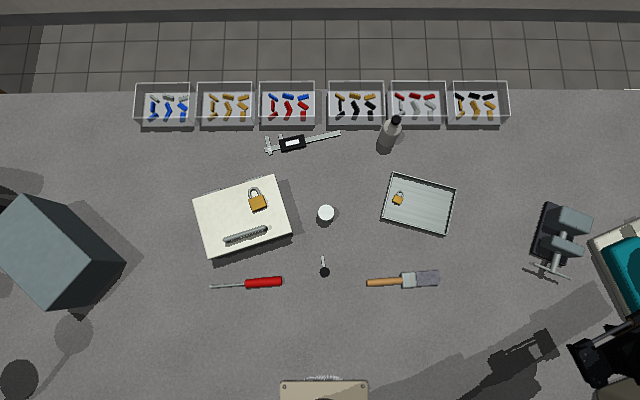

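View pics/scene0.png

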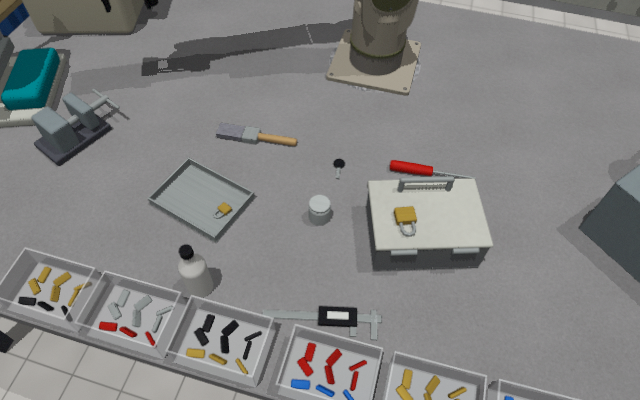

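The top view shows the lid around (242,217), padlock body at (257,205), handle at (245,235), tray at (418,204) with the small padlock at (398,198), and the tin at (326,214). The scene view agrees with this. Next I measure them.

```bash
cat > m.py <<'E'
from h import *
c=np.load("top.npy",allow_pickle=True).item();P=c["pixels"];hsv=cv2.cvtColor(P,cv2.COLOR_BGR2HSV);C=cloud(c)
def comp(mask,box):
    x0,y0,x1,y1=box;m=np.zeros(mask.shape,np.uint8);m[y0:y1,x0:x1]=mask[y0:y1,x0:x1]*255
    n,l,s,_=cv2.connectedComponentsWithStats(m);return (l==1+np.argmax(s[1:,4])).astype(np.uint8)
def rect(name,m,z):
    v,u=np.nonzero(m);p=onplane(c,np.c_[u,v],z)[:,:2]
    cn=max(cv2.findContours(m,0,1)[0],key=cv2.contourArea)[:,0]
    q=onplane(c,cn,z)[:,:2];b=cv2.minAreaRect(q.astype(np.float32)*1000)
    # direction of box's y-edge nearest world y
    pts=cv2.boxPoints(b);e=pts[1]-pts[0];f=pts[2]-pts[1]
    ey=e if abs(e[1])>abs(e[0]) else f;ey=ey*np.sign(ey[1])
    print(name,"c",np.round(b[0],1),"size",np.round(b[1],1),"yaw",np.round(np.degrees(np.arctan2(-ey[0],ey[1])),1),"mean",np.round(p.mean(0)*1000,1),"zmed",np.round(np.median(C[m>0][:,2]),4),len(u))
H,S,V=cv2.split(hsv)
brass=(H>12)&(H<30)&(S>110)&(V>80)
rect("lid",comp(C[...,2]>.088,(170,160,310,270)),.0955)
rect("padlock",comp(brass,(235,180,280,220)),.1135)
rect("handle",comp((C[...,2]>.118),(215,218,280,255)),.1355)
x0,y0,x1,y1=370,165,465,240
rect("tray",comp((C[...,2]>.012),(x0,y0,x1,y1)),.024)
rect("smallpl",comp(brass,(385,185,410,212)),.016)
rect("tin",comp((C[...,2]>.04),(312,198,342,232)),.055)
v=[(257,190),(262,190)]
print("shackle px", onplane(c,[(255,188)],.1045))
big=cv2.resize(P[165:275,180:470],None,fx=2.7,fy=2.7,interpolation=2);cv2.imwrite("pics/crop.png",big)
E
python3 m.py
```

```text
lid c [546.3 211.9] size [171.9 228.4] yaw 17.9 mean [543.3 211.5] zmed 0.0959 5598
padlock c [574.5 167.7] size [32.8 38.3] yaw 22.0 mean [574.1 167.6] zmed 0.1135 186
handle c [492.3 192.9] size [ 12.7 110.8] yaw 18.4 mean [492.3 193.5] zmed 0.1346 218
tray c [ 587.1 -272.7] size [190.2 144.8] yaw -16.5 mean [ 588.9 -278.6] zmed 0.023 518
smallpl c [ 600.5 -214.4] size [24.  19.7] yaw -27.8 mean [ 600.4 -214.6] zmed 0.0159 62
tin c [555.5  -9.8] size [46.8 44.7] yaw 18.4 mean [555.6  -9.9] zmed 0.055 238
shackle px [[0.61393922 0.17496609 0.1045    ]]
```

View pics/crop.png

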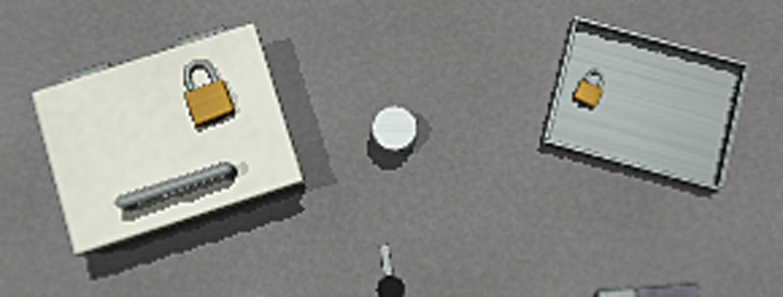

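The measurements match the given sizes: lid 0.096 m high and padlock top 0.1135 m. The handle sits 55 mm in front of the box centre, as expected. I'm moving above the padlock for a wrist look.

```bash
python3 -m creep '[{"x":0.03,"y":0.06},{"x":0.055,"y":0.12},{"x":0.08,"y":0.18},{"x":0.11,"y":0.24},{"x":0.135,"y":0.3},{"x":0.16,"y":0.36},{"x":0.19,"y":0.42},{"x":0.215,"y":0.48},{"x":0.24,"y":0.54},{"x":0.265,"y":0.6},{"x":0.29,"y":0.66},{"x":0.32,"y":0.72}]' 0.087
python3 -m creep '[{"x":0.007,"y":0.022,"z":-0.01},{"x":0.007,"y":0.022,"z":-0.01},{"x":0.007,"y":0.022,"z":-0.01}]'
cat > w.py <<'E'
import sys
from h import *
c=r.camera("wrist");s=r.read_state();P=c["pixels"];cv2.imwrite(f"pics/{sys.argv[1]}.png",P);np.save("wrist",c,allow_pickle=True)
print("t",s["time"],"tcp",s["ee_pos"],"q",s["eef_rot"],"F",s["ft_force"],"w",s["width"])
q=s["eef_rot"];from scipy.spatial.transform import Rotation as Ro
M=Ro.from_quat(q).as_matrix();print("toolx deg",np.degrees(np.arctan2(M[1,0],M[0,0])),"z",M[:,2])
H,S,V=cv2.split(cv2.cvtColor(P,cv2.COLOR_BGR2HSV));C=cloud(c)
z=float(sys.argv[2])
m=((H>12)&(H<30)&(S>110)&(V>60)).astype(np.uint8)
for cn in sorted(cv2.findContours(m,0,1)[0],key=cv2.contourArea)[-2:]:
    if cv2.contourArea(cn)<60: continue
    k=np.zeros_like(m);cv2.drawContours(k,[cn],-1,1,-1)
    b=cv2.minAreaRect((onplane(c,cn[:,0],z)[:,:2]*1000).astype(np.float32));pts=cv2.boxPoints(b)
    print("brass px",cn[:,0].mean(0),"c",np.round(b[0],1),"size",np.round(b[1],1),"edges deg",np.round([np.degrees(np.arctan2(*(pts[i+1]-pts[i])[::-1])) for i in(0,1)],1),"z",np.median(C[k>0][:,2]))
E
python3 w.py w1 .1135
```

```text
t 0.15 tcp [ 0.24715955 -0.5737639   0.24696378] q [ 8.35350336e-01 -5.49717687e-01 -4.61442689e-04 -2.60346161e-04] F [ 0.28601577  0.20531226 -0.4535512 ] w 0.08703994193988943
toolx deg -66.69530728852719 z [-4.84698832e-04  9.42286921e-04 -9.99999439e-01]
brass px [125.44642857 264.94047619] c [ 122.3 -442.3] size [59.5 28.2] edges deg [-79.8  10.2] z 0.3093760198972541
brass px [464.97206704 313.90363128] c [ 199.7 -739.2] size [ 16.5 319.3] edges deg [-66.4  23.6] z 0.3187384493592899invalid input at $[0]: expected keys x, y, z, spin
invalid input at $[0]: expected keys x, y, z, spin
```

View pics/w1.png

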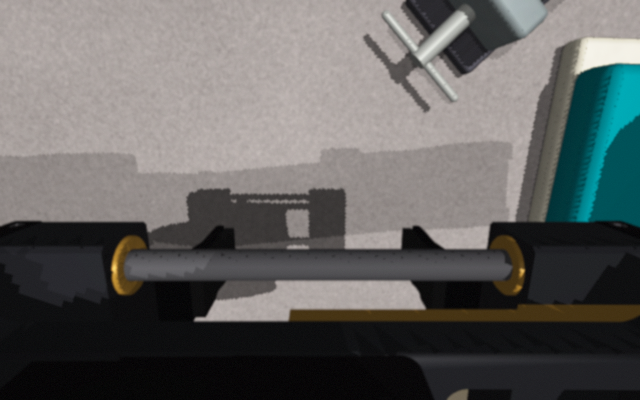

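The moves were refused because every row needs all four keys; the arm has not moved. The wrist picture shows only the gripper (below row 220), its shadow and the vice at top right. I'm redoing the move.

```bash
python3 -m creep '[{"x":0.03,"y":0.06,"z":0,"spin":0},{"x":0.055,"y":0.12,"z":0,"spin":0},{"x":0.08,"y":0.18,"z":0,"spin":0},{"x":0.11,"y":0.24,"z":0,"spin":0},{"x":0.135,"y":0.3,"z":0,"spin":0},{"x":0.16,"y":0.36,"z":0,"spin":0},{"x":0.19,"y":0.42,"z":0,"spin":0},{"x":0.215,"y":0.48,"z":0,"spin":0},{"x":0.24,"y":0.54,"z":0,"spin":0},{"x":0.265,"y":0.6,"z":0,"spin":0},{"x":0.29,"y":0.66,"z":0,"spin":0},{"x":0.3,"y":0.70,"z":0,"spin":0}]' 0.087
python3 -m creep '[{"x":0,"y":0.01,"z":0,"spin":0},{"x":0,"y":0.01,"z":0,"spin":0},{"x":0,"y":0.01,"z":0,"spin":0}]'
sed -i 's/^m=(.*/&;m[235:]=0/' w.py
python3 w.py w2 .1135
```

```text
time: 1.65
ee_pos: [0.5442, 0.1159, 0.2475]
eef_rot: [0.835, -0.55, 0.0, 0.0]
ft_force: [0.9, -0.4, 0.9]
width: 0.0867
time: 2.02
ee_pos: [0.5437, 0.1224, 0.2475]
eef_rot: [0.835, -0.551, 0.0, 0.001]
ft_force: [-0.4, -0.8, 0.9]
width: 0.0869
t 2.075 tcp [0.54369754 0.12235531 0.24756799] q [ 8.34600057e-01 -5.50856091e-01  3.66819980e-04  4.19929524e-04] F [-0.36556303  0.36145174  0.47213143] w 0.08696748824252717
toolx deg -66.85153110480651 z [ 1.49654481e-04 -1.10507645e-03 -9.99999378e-01]
brass px [281.34545455 139.50909091] c [575.2 168.1] size [32.9 38.4] edges deg [-68.9  21.1] z 0.11274063104618288
```

View pics/w2.png

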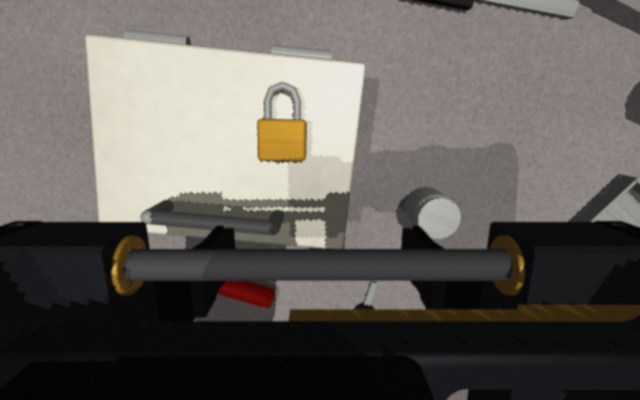

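The wrist view shows the padlock body at (281,140), giving (0.575, 0.168), the same as the top view within 1 mm. Next I move over it and partly down.

```bash
python3 -m creep '[{"x":0.031,"y":0.046,"z":0,"spin":-2.5},{"x":0.031,"y":0.046,"z":-0.03,"spin":-2.5},{"x":0.031,"y":0.046,"z":-0.07,"spin":-2.5},{"x":0.031,"y":0.046,"z":-0.085,"spin":-2.5},{"x":0.031,"y":0.046,"z":-0.085,"spin":-2.5},{"x":0.031,"y":0.046,"z":-0.085,"spin":-2.5}]' 0.07
```

```text
time: 2.82
ee_pos: [0.5754, 0.1704, 0.1643]
eef_rot: [0.823, -0.568, 0.001, -0.001]
ft_force: [0.3, -0.0, 1.0]
width: 0.0702
```

```bash
python3 -m creep '[{"x":0,"y":-0.002,"z":-0.02,"spin":0},{"x":0,"y":-0.002,"z":-0.032,"spin":0},{"x":0,"y":-0.002,"z":-0.04,"spin":0},{"x":0,"y":-0.002,"z":-0.04,"spin":0}]' && python3 -m creep '[{"x":0,"y":0,"z":0,"spin":0},{"x":0,"y":0,"z":0,"spin":0},{"x":0,"y":0,"z":0,"spin":0},{"x":0,"y":0,"z":0,"spin":0}]' 0.02 25
```

```text
time: 3.32
ee_pos: [0.5744, 0.1685, 0.1221]
eef_rot: [0.823, -0.568, -0.0, 0.0]
ft_force: [-0.4, 0.1, 0.8]
width: 0.0699
time: 3.82
ee_pos: [0.5746, 0.1684, 0.1227]
eef_rot: [0.823, -0.568, 0.0, -0.0]
ft_force: [-0.1, 0.2, -0.1]
width: 0.0396
```

Gripped at 39.6 mm. Lifting, then carrying to the tray.

```bash
python3 -m creep '[{"x":0,"y":0,"z":0.03,"spin":0},{"x":0,"y":0,"z":0.08,"spin":0},{"x":0,"y":-0.02,"z":0.11,"spin":0},{"x":0,"y":-0.06,"z":0.11,"spin":-4},{"x":0,"y":-0.11,"z":0.11,"spin":-8},{"x":0,"y":-0.16,"z":0.11,"spin":-12},{"x":0,"y":-0.21,"z":0.11,"spin":-16},{"x":0,"y":-0.26,"z":0.11,"spin":-20},{"x":0,"y":-0.31,"z":0.11,"spin":-25},{"x":0,"y":-0.35,"z":0.11,"spin":-30},{"x":0,"y":-0.37,"z":0.11,"spin":-35},{"x":0,"y":-0.38,"z":0.11,"spin":-37}]'
python3 -m creep '[{"x":-0.06,"y":-0.02,"z":0,"spin":0},{"x":-0.09,"y":-0.04,"z":0,"spin":0},{"x":-0.09,"y":-0.04,"z":0,"spin":0},{"x":-0.09,"y":-0.04,"z":0,"spin":0}]'
python3 w.py w3 .024
python3 - <<'E'
from h import *
c=np.load("wrist.npy",allow_pickle=True).item();C=cloud(c)
m=((C[...,2]>.012)&(C[...,2]<.034)).astype(np.uint8);m[235:]=0
cn=max(cv2.findContours(m,0,1)[0],key=cv2.contourArea)[:,0];b=cv2.minAreaRect((onplane(c,cn,.024)[:,:2]*1000).astype(np.float32));print(b)
E
```

```text
time: 5.32
ee_pos: [0.5745, -0.2127, 0.2322]
eef_rot: [-0.599, 0.801, 0.0, -0.0]
ft_force: [0.5, -0.1, -1.3]
width: 0.0395
time: 5.82
ee_pos: [0.4854, -0.2504, 0.2328]
eef_rot: [-0.601, 0.799, -0.0, 0.0]
ft_force: [0.4, 0.2, -1.2]
width: 0.0401
t 5.875 tcp [ 0.48566912 -0.25013069  0.23268677] q [-6.01441536e-01  7.98916717e-01  1.24467212e-05  3.96189066e-04] F [-0.3660164   0.39738909 -1.96875032] w 0.03985357638251218
toolx deg -106.05356475014243 z [ 6.18072186e-04  4.96456909e-04 -9.99999686e-01]
brass px [253.63855422  80.92771084] c [ 598.2 -215.8] size [24.7 21.1] edges deg [-26.8  63.2] z 0.014911789839856743
brass px [317.57070707 225.88888889] c [ 436.8 -234.9] size [91.8 20.8] edges deg [-16.1  73.9] z 0.22200704186357667
((586.4905395507812, -273.0135803222656), (189.7342071533203, 134.247802734375), 73.8969955444336)
```

View pics/w3.png

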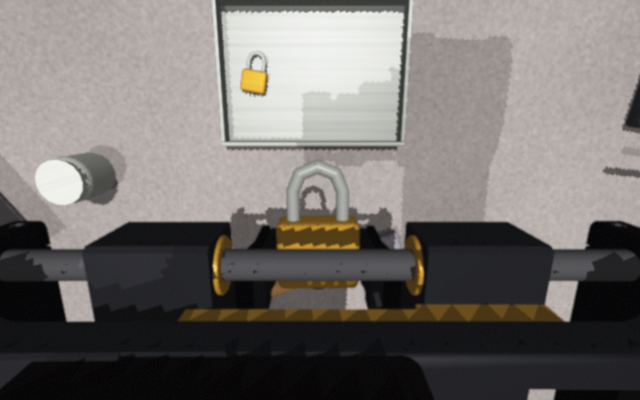

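The padlock is held squarely with its shackle forward, and the tray agrees with the first measurement within 1 mm. Next I move over the free part and go down.

```bash
python3 -m creep '[{"x":0.05,"y":-0.03,"z":0,"spin":0},{"x":0.092,"y":-0.056,"z":0,"spin":0},{"x":0.092,"y":-0.056,"z":-0.04,"spin":0},{"x":0.092,"y":-0.056,"z":-0.09,"spin":0},{"x":0.092,"y":-0.056,"z":-0.14,"spin":0},{"x":0.092,"y":-0.056,"z":-0.175,"spin":0},{"x":0.092,"y":-0.056,"z":-0.175,"spin":0},{"x":0.092,"y":-0.056,"z":-0.175,"spin":0}]'
python3 -m creep '[{"x":0,"y":0,"z":-0.012,"spin":0},{"x":0,"y":0,"z":-0.019,"spin":0},{"x":0,"y":0,"z":-0.023,"spin":0},{"x":0,"y":0,"z":-0.025,"spin":0},{"x":0,"y":0,"z":-0.025,"spin":0}]'
```

```text
time: 6.88
ee_pos: [0.5781, -0.3072, 0.0592]
eef_rot: [-0.601, 0.799, -0.001, 0.001]
ft_force: [-0.2, -0.1, -1.9]
width: 0.0401
time: 7.5
ee_pos: [0.5766, -0.3076, 0.0326]
eef_rot: [-0.6, 0.8, -0.0, -0.0]
ft_force: [0.3, -0.5, -1.4]
width: 0.0399
```

```bash
python3 -m creep '[{"x":0,"y":0,"z":-0.001,"spin":0},{"x":0,"y":0,"z":-0.001,"spin":0},{"x":0,"y":0,"z":-0.001,"spin":0}]' 
python3 -m creep '[{"x":0,"y":0,"z":0,"spin":0},{"x":0,"y":0,"z":0,"spin":0},{"x":0,"y":0,"z":0,"spin":0},{"x":0,"y":0,"z":0,"spin":0}]' 0.06 25
python3 -m creep '[{"x":0,"y":0,"z":0.03,"spin":0},{"x":0,"y":0,"z":0.08,"spin":0},{"x":0,"y":0,"z":0.13,"spin":0},{"x":0,"y":0,"z":0.18,"spin":0},{"x":0,"y":0,"z":0.2,"spin":0}]'
python3 - <<'E'
from h import *
c=r.camera("top");np.save("top",c,allow_pickle=True)
P=c["pixels"];H,S,V=cv2.split(cv2.cvtColor(P,cv2.COLOR_BGR2HSV))
m=((H>12)&(H<30)&(S>110)&(V>80)).astype(np.uint8);m[:165]=0;m[245:]=0
for cn in cv2.findContours(m,0,1)[0]:
  if cv2.contourArea(cn)>15: print(cn[:,0].mean(0),cv2.contourArea(cn),onplane(c,[cn[:,0].mean(0)],.02))
c=r.camera("scene");cv2.imwrite("pics/s2.png",cv2.resize(c["pixels"][120:280,120:400],None,fx=2.7,fy=2.7,interpolation=2))
E
```

```text
time: 7.88
ee_pos: [0.5766, -0.3076, 0.0317]
eef_rot: [-0.6, 0.8, -0.0, -0.0]
ft_force: [0.8, -0.8, -2.3]
width: 0.04
time: 8.38
ee_pos: [0.5766, -0.3076, 0.0316]
eef_rot: [-0.6, 0.8, -0.0, -0.0]
ft_force: [-0.7, 0.1, -0.5]
width: 0.0589
time: 9.0
ee_pos: [0.5776, -0.3079, 0.2353]
eef_rot: [-0.6, 0.8, -0.002, 0.001]
ft_force: [-0.4, 0.8, 0.8]
width: 0.06
[430.64444444 206.66666667] 133.5 [[ 0.57692029 -0.30696442  0.02      ]]
[397.24 199.08] 49.5 [[ 0.59922682 -0.21336403  0.02      ]]
```

View pics/s2.png

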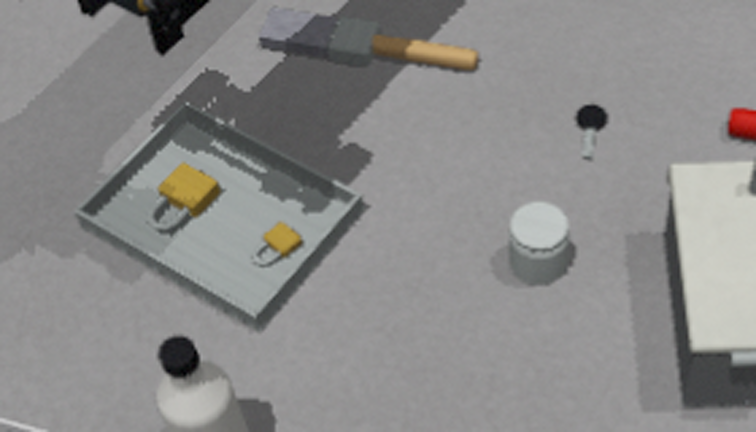

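The padlock lies flat in the tray (crop about (188,188)) and the small padlock is unmoved. Now I turn towards the handle and stop 70 mm short along the bar for a look.

```bash
python3 -m creep '[{"x":-0.01,"y":0.03,"z":0,"spin":10},{"x":-0.015,"y":0.07,"z":0,"spin":20},{"x":-0.02,"y":0.11,"z":0,"spin":30},{"x":-0.025,"y":0.15,"z":0,"spin":40},{"x":-0.03,"y":0.19,"z":0,"spin":50},{"x":-0.035,"y":0.23,"z":0,"spin":60},{"x":-0.04,"y":0.27,"z":0,"spin":70},{"x":-0.045,"y":0.31,"z":0,"spin":80},{"x":-0.05,"y":0.35,"z":0,"spin":90},{"x":-0.055,"y":0.39,"z":0,"spin":100},{"x":-0.06,"y":0.42,"z":0,"spin":110},{"x":-0.064,"y":0.435,"z":0,"spin":120}]' 0.06
python3 -m creep '[{"x":0,"y":0,"z":0,"spin":4},{"x":0,"y":0,"z":0,"spin":4},{"x":0,"y":0,"z":0,"spin":4}]'
python3 w.py w4 .02
python3 - <<'E'
from h import *
c=np.load("wrist.npy",allow_pickle=True).item();C=cloud(c)
m=((C[...,2]>.118)&(C[...,2]<.145)).astype(np.uint8);m[235:]=0
cn=max(cv2.findContours(m,0,1)[0],key=cv2.contourArea)[:,0];b=cv2.minAreaRect((onplane(c,cn,.1315)[:,:2]*1000).astype(np.float32));print(cn.mean(0),b)
E
```

```text
time: 10.6
ee_pos: [0.5113, 0.1292, 0.2298]
eef_rot: [0.992, 0.124, -0.001, -0.0]
ft_force: [0.1, -0.8, 0.6]
width: 0.0599
time: 10.98
ee_pos: [0.5123, 0.127, 0.2307]
eef_rot: [0.988, 0.154, -0.001, -0.0]
ft_force: [-0.7, 0.1, 0.1]
width: 0.0596
t 11.025 tcp [0.51242434 0.12706677 0.23094521] q [ 9.88093233e-01  1.53855722e-01 -4.13240060e-04 -8.99055199e-05] F [ 0.33960234  0.51312005 -0.14239615] w 0.060083217552542804
toolx deg 17.700884380455168 z [-8.44304371e-04  5.05113757e-05 -9.99999642e-01]
[320.81034483 102.99712644] ((493.1175537109375, 195.7918701171875), (11.594743728637695, 109.71029663085938), 17.965007781982422)
```

View pics/w4.png

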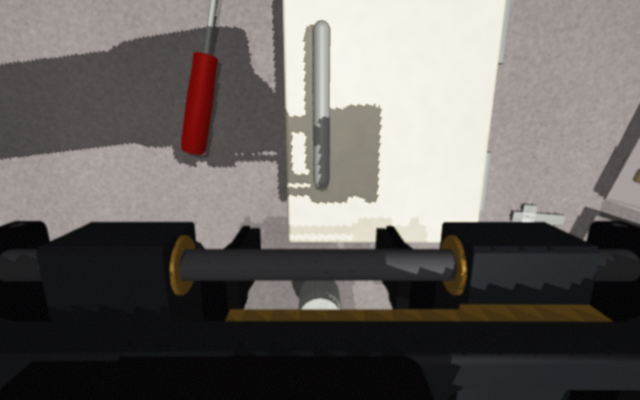

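The bar lies along (320,20)–(320,188), centred at (0.493, 0.1955) with yaw 18°, in line with the jaws. Next I descend around it.

```bash
python3 -m creep '[{"x":-0.0195,"y":0.05,"z":0,"spin":0},{"x":-0.0195,"y":0.0685,"z":0,"spin":0},{"x":-0.0195,"y":0.0685,"z":-0.03,"spin":0},{"x":-0.0195,"y":0.0685,"z":-0.055,"spin":0},{"x":-0.0195,"y":0.0685,"z":-0.075,"spin":0},{"x":-0.0195,"y":0.0685,"z":-0.088,"spin":0},{"x":-0.0195,"y":0.0685,"z":-0.096,"spin":0},{"x":-0.0195,"y":0.0685,"z":-0.096,"spin":0},{"x":-0.0195,"y":0.0685,"z":-0.096,"spin":0}]' 0.05
```

```text
time: 12.15
ee_pos: [0.4935, 0.1961, 0.1362]
eef_rot: [0.988, 0.155, 0.001, -0.0]
ft_force: [0.4, 0.4, 0.3]
width: 0.0501
```

```bash
python3 -m creep '[{"x":0,"y":0,"z":0,"spin":0},{"x":0,"y":0,"z":0,"spin":0},{"x":0,"y":0,"z":0,"spin":0},{"x":0,"y":0,"z":0,"spin":0},{"x":0,"y":0,"z":0,"spin":0}]' 0 60
python3 -m creep '[{"x":0,"y":0,"z":0.001,"spin":0},{"x":0,"y":0,"z":0.002,"spin":0},{"x":0,"y":0,"z":0.002,"spin":0}]'
```

```text
time: 12.78
ee_pos: [0.4928, 0.1958, 0.1355]
eef_rot: [0.988, 0.155, -0.0, 0.0]
ft_force: [-2.5, -1.3, 1.8]
width: 0.0104
time: 13.15
ee_pos: [0.4933, 0.196, 0.1373]
eef_rot: [0.988, 0.155, 0.0, -0.0]
ft_force: [4.7, 2.8, -9.5]
width: 0.0102
```

```bash
python3 -m creep '[{"x":0.001,"y":0,"z":0.001,"spin":0},{"x":0.001,"y":0,"z":0.002,"spin":0},{"x":0.001,"y":0,"z":0.002,"spin":0}]'
```

```text
time: 13.52
ee_pos: [0.494, 0.1962, 0.1394]
eef_rot: [0.988, 0.155, -0.0, -0.0]
ft_force: [3.2, 3.8, -9.2]
width: 0.0106
```

```bash
python3 -m creep '[{"x":0.001,"y":0,"z":0.001,"spin":0},{"x":0.001,"y":0.0005,"z":0.002,"spin":0},{"x":0.001,"y":0.0005,"z":0.002,"spin":0}]'
python3 -m creep '[{"x":0.001,"y":0,"z":0.001,"spin":0},{"x":0.001,"y":0.0005,"z":0.002,"spin":0},{"x":0.001,"y":0.0005,"z":0.002,"spin":0}]'
python3 - <<'E'
from h import *
c=r.camera("top");C=cloud(c);cv2.imwrite("pics/top3.png",c["pixels"])
c=r.camera("scene");np.save("scene",c,allow_pickle=True);cv2.imwrite("pics/s3.png",c["pixels"])
C=cloud(c);X=np.array([.951,.309]);Y=np.array([-.309,.951]);ctr=np.array([.546,.212])
d=(C[...,:2]-ctr);a=d@X;b=d@Y
for lo,hi in((-.08,-.07),(-.04,-.02),(0,.02),(.04,.06)):
    for yy in((-.1,-.06),(.06,.1)):
        k=(a>lo)&(a<hi)&(b>yy[0])&(b<yy[1])&(C[...,2]>.08)&(C[...,2]<.13)
        print(lo,yy,k.sum(),np.median(C[k][:,2]) if k.any() else None)
E
```

```text
time: 13.9
ee_pos: [0.4948, 0.1964, 0.1418]
eef_rot: [0.988, 0.155, -0.0, 0.0]
ft_force: [-1.6, 1.4, -4.1]
width: 0.0105
time: 14.28
ee_pos: [0.4956, 0.1967, 0.1437]
eef_rot: [0.988, 0.155, -0.001, 0.0]
ft_force: [-5.8, -0.5, -2.0]
width: 0.0104
-0.08 (-0.1, -0.06) 74 0.10541442247141844
-0.08 (0.06, 0.1) 11 0.1054184142377875
-0.04 (-0.1, -0.06) 170 0.10280961442412
-0.04 (0.06, 0.1) 110 0.10286645116981794
0 (-0.1, -0.06) 177 0.10008226577956143
0 (0.06, 0.1) 173 0.10021978838558046
0.04 (-0.1, -0.06) 193 0.09798159888480366
0.04 (0.06, 0.1) 185 0.09805328832007665
```

The lid follows the hand and is at about 0.06 rad with the force down to 2 N, so the seal has let go without a jump. I keep raising along the hinge arc.

```bash
python3 -m creep '[{"x":0.0005,"y":0,"z":0.002,"spin":0},{"x":0.001,"y":0.0005,"z":0.004,"spin":0},{"x":0.002,"y":0.001,"z":0.006,"spin":0},{"x":0.003,"y":0.001,"z":0.008,"spin":0},{"x":0.003,"y":0.001,"z":0.008,"spin":0}]'
python3 -m creep '[{"x":0.001,"y":0,"z":0.002,"spin":0},{"x":0.002,"y":0.0005,"z":0.004,"spin":0},{"x":0.003,"y":0.001,"z":0.006,"spin":0},{"x":0.0035,"y":0.001,"z":0.0075,"spin":0},{"x":0.0035,"y":0.001,"z":0.0075,"spin":0},{"x":0.0035,"y":0.001,"z":0.0075,"spin":0},{"x":0.0035,"y":0.001,"z":0.0075,"spin":0}]'
cat > a.py <<'E'
from h import *
c=r.camera("top");P=c["pixels"]
H,S,V=cv2.split(cv2.cvtColor(P,cv2.COLOR_BGR2HSV))
m=((H>12)&(H<30)&(S>110)&(V>80)).astype(np.uint8);m[:165]=0;m[245:]=0;m[:,:370]=0
for cn in cv2.findContours(m,0,1)[0]:
  if cv2.contourArea(cn)>15: print(onplane(c,[cn[:,0].mean(0)],.02))
for i in range(3):
    c=r.camera("scene");C=cloud(c);X=np.array([.951,.309]);Y=np.array([-.309,.951]);d=C[...,:2]-np.array([.546,.212]);a=d@X;b=d@Y
    k=(a>-.06)&(a<.07)&(abs(b)>.06)&(abs(b)<.1)&(C[...,2]>.088)&(C[...,2]<.135)
    p=np.polyfit(a[k],C[k][:,2],1);print("lid angle",-np.arctan(p[0]),k.sum())
    s=r.read_state();print(s["time"],s["ee_pos"],s["ft_force"],s["width"])
cv2.imwrite("pics/s4.png",c["pixels"])
E
python3 a.py
```

```text
time: 15.0
ee_pos: [0.4988, 0.1977, 0.1517]
eef_rot: [0.988, 0.155, -0.0, 0.0]
ft_force: [-5.4, -0.7, -3.3]
width: 0.0105
time: 15.88
ee_pos: [0.5022, 0.1987, 0.1593]
eef_rot: [0.988, 0.155, -0.0, 0.0]
ft_force: [-6.8, -1.0, -0.9]
width: 0.0102
[[ 0.57733742 -0.30664158  0.02      ]]
[[ 0.59945489 -0.21387539  0.02      ]]
lid angle 0.17764763753846982 2223
15.975 [0.50218461 0.19875681 0.15928026] [-6.76837807 -0.72273923 -1.29249976] 0.010189879667605036
lid angle 0.17651534969066315 2225
16.025 [0.50220343 0.19871563 0.15927595] [-7.56945661 -0.81125394 -1.07005623] 0.010380214504505644
lid angle 0.17816385854463368 2221
16.075 [0.50219162 0.19874577 0.15927867] [-7.31911694 -1.31413475 -2.11297888] 0.010270690643034363
```

View pics/s4.png

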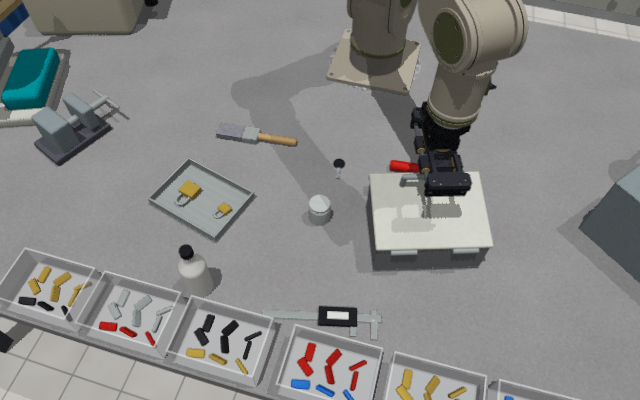

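The lid is held still at 0.178 rad. Both padlocks lie in the tray and the bystanders are in place. Handing in.

```bash
python3 -c "
from bench import r
print(r.close_job())"
```

```text
the job is handed in; nothing more can be done
None
```

I laid the padlock flat in the free part of the tray. I then gripped the lid handle at 60 N and eased it up along the hinge arc in steps of about 2 mm. The seal let go gently, with the force falling from about 9 N to 2 N and no visible jump, and I handed in with the lid still held.

**Lid:** the last three readings gave angles of 0.177 to 0.178 rad, about 29 mm at the front edge. The hand was still to within 0.1 mm at about 16 s.

**Padlock:** it measured (0.577, -0.307), on the free spot within about 1 mm. The small padlock was unmoved within about 2 mm, and in the last picture the other things looked in place.

**Checks that were off:**
- The first move command was refused for missing keys, and the arm did not move.
- A sideways force of about 7 N on the handle remained at the end, well below the limits.
- The fingers read 10.3 mm on the 12 mm bar, but the lid followed the hand throughout.
- The recorded pull peaked at about 9.5 N, below the stated 11 to 20 N. It was read only at the end of each step, so the true peak was probably missed.

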